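# Slide the block home into the corner fence

### The job

Get the thick wooden block ready for drilling: push it over the board with the fingers until its long side is flush against the long aluminium fence and its short end is against the end stop of that fence, fully home in the corner. Only push it - do not lift or tip it - leave the other things where they stand, and finish with the hand clear.

Things in the scene. Friction and masses are not known exactly. Their poses are not given: they have to be found in the camera images.
- wood_block: Workpiece: the only thick wooden block, plain, loose, 60 (its x) x 82 (its y) x 44 mm high, 0.09 to 0.19 kg. Origin: centre of its underside. Starts on the robot's side of the fence and right of the end stop, 1.5 cm or more clear of both, turned at most 0.35 rad from the fence frame, long sides facing robot and fence. Slides on the work board.
- corner_fence: Fixed L of two aluminium bars, 18 mm high, 22 thick. Origin: inside corner, on the board's top (world z = 30 mm). Long bar = fence: face is its plane x=0, facing -x (to the robot), from y=0 to -200 mm. Short bar at the left = end stop: face is plane y=0, facing -y (right), from x=-6 to -60 mm (6 mm chip gap in the corner). Block fully home: its centre at x=-30, y=-41 mm here, axes parallel.
- work_board: The plain plywood board on the desk that carries fence and block: 310 (its x) x 297 (its y) x 30 mm thick, its top 30 mm above the desk (world z = 30 mm). Fixed. Origin at the centre of its underside.
- screw_tin: Bystander: low round open tin of screws, 58 mm across, 22 mm high. Origin at the centre of its underside. Leave alone.
- thin_offcut: Bystander: thin wooden offcut lying flat, 55 x 85 x 9 mm. Origin at the centre of its underside. Leave alone.
- spring_clip: Bystander: spring clip lying flat, 46 x 91 x 17 mm. Origin at the centre of its underside. Leave alone.
- chuck_key: Bystander: T-shaped steel chuck key lying flat on the board, 56 x 50 x 13 mm. Origin at the centre of its underside. Leave alone.
- primer_can: Bystander: slim upright can with a cap, 50 mm across, 145 mm high. Origin at the centre of its underside. Leave alone.
- dropper_bottle: Bystander: upright dropper bottle, 24 mm across, 65 mm high. Origin at the centre of its underside. Leave alone.

How it is judged:
By the outcome, as a careful person would: the job done as asked, in the order asked, and still so for the second after the job is handed in, with the robot touching nothing.
It also fails if it takes over 48 s, if anything falls off the work surface, if the arm or the gripper's body presses on something with over 40 N, if the wrist force passes 120 N, or if a joint passes its speed limit or range.

### The arm

A 6-joint arm with a two-finger parallel gripper is mounted at the origin on a cart in front of the work surface, level with it; the furniture and walls round the work are solid. World frame = base frame: x ahead of the robot, y to its left, z up, the work surface at z = 0. Lengths are in m, angles in rad, forces in N, time in s.
With the tool pointing down it reaches from about 0.275 to 0.825 m from the base axis. Payload 4.9 kg.
Tool frame: the origin (TCP) lies between the finger pads; the fingertips stand 17 mm ahead of it and the grasp point (between the pads) lies 2 mm behind it; z points along the fingers, y is the line along which they close (so a half turn about z gives the same grasp; the last joint's range is limited). The gripper opens to 85 mm and grips with 20 to 120 N. Pads are 22 mm wide; open, the fingers measure 114 mm over their backs; the gripper's body (76 mm by 85 mm) begins 54 mm behind the grasp point. The pads swing forward as they close: fully open they stand 13 mm farther back than shut.
Start: joints at [-1.323, 0.326, -0.193, 1.052, 0, 1.437], TCP at [0.205, -0.51, 0.248] pointing down, gripper open.
Joint ranges: [-2.65, 2.65], [-0.97, 1.79], [-1.3, 1.35], [-1.93, 2.1], [-1.47, 1.37], [-3.14, 3.14]. Speed limits (rad/s): [2.57, 2.57, 3.14, 3.14, 3.14, 3.14].

### API

Orientations are given as a unit quaternion [w, x, y, z].
In Python, from plant import arm gives the robot as it stands.
- The arm moves only by the tool carry_out, never from a script. Its argument "motion" is a list of rows, each a list of 5 numbers: the finger opening in cm, from 0 to 8.54, then the shift along the tool's x, y, z in cm, then the turn about the tool's z in degrees. In form: [[fingers, x, y, z, turn], ...]. A call has 1 to 20 rows; each row shifts and turns the commanded pose from where the row before left it, along the tool's axes as they then stand; what a row does not reach is not made up. A row lasts 1/10 s, in which the tool goes at most 50 mm and 8.59 degrees, less where a joint would pass 70% of its speed; a pose out of reach is approached as far as the arm can. A call with a gripper value outside its range is refused whole. The fingers move at their own pace and stop on an object; "grip_force" is the grip in N (left out, the last holds). Time passes only in rows, so rows that do not move let the fingers close. It gives the time, the measured TCP pose, the force, the opening and the grip force at its end, in the units of the state.
- arm.observe(): the state, without advancing time (a new reading comes with each control period).
- arm.camera(name): name is "side" or "top"; returns a dict with "frame" (384x512x3 uint8, red, green, blue), "range_z" (384x512 float32, m along the optical axis (not along the pixel's ray), 0 where there is no reading), "fx", "fy", "cx", "cy" (pixels), "pose" (4x4, takes a point from camera to world coordinates). Camera axes: x right, y down, z forward; pixel columns grow to the right and rows downward; lengths in m; the calibration is good to about 2 mm. A picture is of the moment at which its call begins.
- arm.finish_job(): hands the job in; it is judged then, once.
The state is a dict: "time": time; "joint_positions": joint angles; "qd": joint speeds; "effort": joint torques, N m; "ee_pos": TCP position; "orientation": TCP orientation; "force": force on the tool from outside, world axes, zero at the start; "torque": the same for the moment, N m; "finger_gap": finger opening in m; "gripper_force": force on a finger pad.
Only numpy, scipy, OpenCV 4.12 (cv2) and the standard library are available. Lean on these libraries where they do the work, as an engineer would, in place of code of your own. Each camera call takes 0.05 s, during which the arm holds its last target. There are 200 camera calls.

## Working session

There is one attempt and no reset: what is moved stays moved. The work goes in short steps, Python scripts to look and compute and a tool call to move; the robot and the scene stay as the last step left them, time stands still between calls to the robot, and variables do not carry over. Pictures are saved under pics/ and viewed, at most 10 in all, crops included, and the job is handed in when it is done.

Besides the shell and the picture viewer there is one more tool, called after "Call:" in YAML: its name, and indented under it one key for each argument. carry_out: Moves the arm, as the interface text tells. Its arguments: {"type":"object","properties":{"motion":{"type":"array","items":{"type":"array","items":{"type":"number"}}},"grip_force":{"type":"number"}},"required":["motion"]}

```bash
mkdir -p pics
cat > h.py <<'E'
import numpy as np,cv2
from plant import arm
def cam(n):
    c=arm.camera(n); z=c["range_z"]; v,u=np.mgrid[:z.shape[0],:z.shape[1]]
    P=np.stack([(u-c["cx"])/c["fx"]*z,(v-c["cy"])/c["fy"]*z,z],-1)
    T=np.array(c["pose"]); W=P@T[:3,:3].T+T[:3,3]; W[z==0]=np.nan
    return c,W
def save(n,im): cv2.imwrite("pics/"+n+".png",cv2.cvtColor(im,cv2.COLOR_RGB2BGR))
E
python3 - <<'E'
from h import *
s=arm.observe(); print(s["time"],s["ee_pos"],s["orientation"],s["force"],s["finger_gap"])
ims=[]
for n in("top","side"):
    c,W=cam(n); save(n,c["frame"]); np.savez("/tmp/"+n,W=W,f=c["frame"]); print(n,np.round(c["pose"],3).tolist(),c["fx"],c["cx"],c["cy"])
E
```

```text
0.0 [ 0.20480376 -0.50985034  0.24751422] [-8.53822650e-04  9.81831889e-01  1.89750915e-01 -5.20200913e-05] [-0.88718042  0.06896197 -0.39272394] 0.08540365299513222
top [[-0.006, -0.999, 0.038, 0.481], [-1.0, 0.006, -0.015, 0.016], [0.015, -0.038, -0.999, 1.116], [0.0, 0.0, 0.0, 1.0]] 413.65533530014966 258.23716638327846 190.13164329092947
side [[0.916, -0.125, 0.382, 0.042], [-0.401, -0.332, 0.854, -1.136], [0.02, -0.935, -0.354, 0.517], [0.0, 0.0, 0.0, 1.0]] 485.6269348854293 256.366334876543 197.83526805867362
```

View pics/top.png

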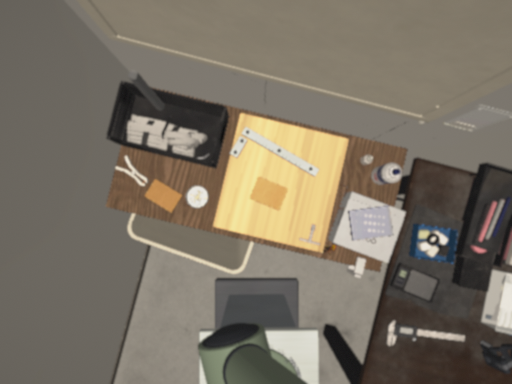

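View pics/side.png

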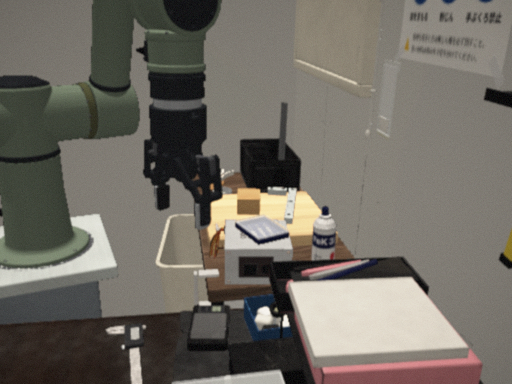

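The top view shows the block at about (268,192). The fence runs from (245,132) to (316,172), the end stop from (245,135) to (236,155), and the chuck key is at (310,235). The side view shows the block and fence behind the box, with the path between them clear.

```bash
cat >> h.py <<'E'
def plane(c,uv,h):
    T=np.array(c["pose"]); uv=np.atleast_2d(uv).astype(float)
    d=np.c_[(uv[:,0]-c["cx"])/c["fx"],(uv[:,1]-c["cy"])/c["fy"],np.ones(len(uv))]@T[:3,:3].T
    return T[:3,3]+d*((h-T[2,3])/d[:,2])[:,None]
E
python3 - <<'E'
from h import *
c,W=cam("top"); f=c["frame"]; hsv=cv2.cvtColor(f,cv2.COLOR_RGB2HSV)
z=W[...,2]; 
for p in [(268,192),(280,151),(235,200),(310,235),(197,196),(240,145),(300,210)]: print(p,hsv[p[1],p[0]],W[p[1],p[0]].round(3))
roi=np.zeros(z.shape,bool); roi[110:255,212:350]=1
def rep(m,h,name):
    m=cv2.morphologyEx(m.astype(np.uint8),cv2.MORPH_OPEN,np.ones((2,2)))
    for k in cv2.findContours(m,cv2.RETR_EXTERNAL,cv2.CHAIN_APPROX_NONE)[0]:
        if cv2.contourArea(k)<60: continue
        P=plane(c,k[:,0],h)[:,:2]*1000
        r=cv2.minAreaRect(P.astype(np.float32)); print(name,cv2.contourArea(k),np.round(r[0],1),np.round(r[1],1),round(r[2],1)); print(cv2.boxPoints(r).round(0).tolist())
rep(roi&(z>.060)&(z<.09),.074,"block-depth")
rep(roi&(hsv[...,1]<70)&(hsv[...,2]>120),.048,"fence")
rep(roi&(z>.040)&(z<.058),.048,"fence-depth")
big=cv2.resize(f[110:260,205:355],None,fx=4,fy=4,interpolation=cv2.INTER_CUBIC); save("crop",big)
E
```

```text
(268, 192) [ 18 137 222] [ 0.516 -0.024  0.072]
(280, 151) [ 27  15 167] [ 0.623 -0.057  0.05 ]
(235, 200) [ 22 105 239] [0.497 0.061 0.03 ]
(310, 235) [ 16  53 211] [ 0.405 -0.134  0.038]
(197, 196) [ 23  61 229] [0.509 0.163 0.01 ]
(240, 145) [ 27  11 222] [0.639 0.047 0.048]
(300, 210) [ 20 110 232] [ 0.47  -0.11   0.028]
block-depth 474.5 [ 435.8 -208.9] [ 42.9 128.4] 89.1
[[371.0, -229.0], [500.0, -231.0], [500.0, -188.0], [372.0, -187.0]]
block-depth 719.5 [510.1 -28. ] [81.7 60. ] 67.1
[[467.0, -54.0], [522.0, -77.0], [554.0, -2.0], [498.0, 21.0]]
block-depth 71.0 [ 691.8 -190.8] [90.8  8.1] 75.0
[[676.0, -234.0], [684.0, -236.0], [707.0, -148.0], [700.0, -146.0]]
fence 537.5 [374.  -29.2] [164.7  38.4] 89.5
[[354.0, -111.0], [393.0, -112.0], [394.0, 53.0], [356.0, 53.0]]
fence 485.5 [ 434.7 -214.6] [ 44.  136.7] 89.1
[[366.0, -236.0], [503.0, -238.0], [503.0, -194.0], [367.0, -192.0]]
fence 172.0 [633.1  49.1] [25.1 56.4] 55.2
[[603.0, 55.0], [649.0, 23.0], [663.0, 43.0], [617.0, 76.0]]
fence 705.0 [620.6 -59.3] [223.1  24.3] 59.5
[[554.0, -149.0], [574.0, -162.0], [688.0, 31.0], [667.0, 43.0]]
fence 1135.5 [ 697.6 -119.3] [243.   60.4] 89.8
[[667.0, -241.0], [727.0, -241.0], [728.0, 2.0], [668.0, 2.0]]
fence-depth 152.5 [632.4  48. ] [22.2 53.9] 59.6
[[604.0, 52.0], [650.0, 25.0], [661.0, 44.0], [615.0, 71.0]]
fence-depth 660.5 [619.2 -60. ] [221.2  23.2] 59.5
[[553.0, -149.0], [573.0, -161.0], [685.0, 29.0], [665.0, 41.0]]
```

View pics/crop.png

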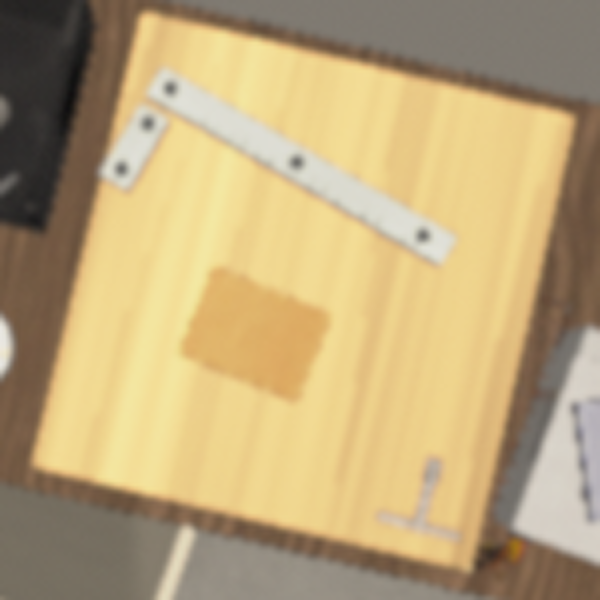

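Call:
carry_out:
  motion:
    - [5,1.3,-1.2,0,0]
    - [5,2.6,-2.4,0,0]
    - [5,2.6,-2.4,0,0]
    - [5,2.6,-2.4,0,0]
    - [5,2.6,-2.4,0,0]
    - [5,2.6,-2.4,0,0]
    - [5,2.6,-2.4,0,0]
    - [5,2.6,-2.4,0,0]
    - [5,2.6,-2.4,0,0]
    - [5,2.6,-2.4,0,0]
    - [5,2.6,-2.4,0,0]
    - [5,2.6,-2.4,0,0]
    - [5,2.6,-2.4,0,0]
    - [5,2.6,-2.4,0,0]
    - [5,2.6,-2.4,0,0]
    - [5,2.6,-2.4,0,0]
    - [5,2.0,-1.9,0,0]
    - [5,0,0,0,-8]
    - [5,0,0,0,-8]
    - [5,0,0,0,-8]

```text
time: 2.15
ee_pos: [0.4516, 0.0105, 0.248]
orientation: [-0.0, 0.92, 0.393, -0.0]
force: [-0.3, 0.6, 0.1]
finger_gap: 0.0502
gripper_force: 0.0
```

Call:
carry_out:
  motion:
    - [5,0,0,0,-8]
    - [5,0,0,0,-8]
    - [5,0,0,0,-8]
    - [5,0,0,0,-8]
    - [5,0,0,0,-8]
    - [5,0,0,0,-8]
    - [5,0,0,0,-8]
    - [5,0,0,0,-8]
    - [5,0,0,0,-8]
    - [5,0,0,0,-8]
    - [5,0,0,0,-8]
    - [5,0,0,0,-8]
    - [5,0,0,0,-7.6]
    - [5,0,0,0,0]
    - [5,0,0,0,0]

```text
time: 3.65
ee_pos: [0.4517, 0.0101, 0.2482]
orientation: [-0.0, 0.265, 0.964, -0.0]
force: [-0.2, 1.2, 0.5]
finger_gap: 0.0499
gripper_force: 0.0
```

```bash
cat >> h.py <<'E'
O=np.array([.6552,.0225]); R=np.array([[.8616,-.5075],[.5075,.8616]])  # rows: fence x, y in world
def st():
    s=arm.observe(); p=np.array(s["ee_pos"]); w,x,y,zz=s["orientation"]
    yaw=np.degrees(np.arctan2(2*(x*y+w*zz),1-2*(y*y+zz*zz)))
    print("t",round(s["time"],2),"fence xy mm",(R@(p[:2]-O)*1000).round(1),"z",p[2].round(4),"yaw",yaw.round(2),"F fence",(R@np.array(s["force"])[:2]).round(1),s["force"][2].round(1),"gap",round(s["finger_gap"],4),"q",np.round(s["joint_positions"],2))
E
python3 -c "
from h import *
st()"
```

```text
t 3.65 fence xy mm [-169.1 -114. ] z 0.2482 yaw 149.32 F fence [-0.8  1. ] 0.5 gap 0.0499 q [-0.14  0.14 -0.43  0.99 -0.    0.39]
```

Call:
carry_out:
  motion:
    - [5,0,-0.3,1.5,-0.2]
    - [5,0,0,2.5,0]
    - [5,0,0,2.5,0]
    - [5,0,0,2.5,0]
    - [5,0,0,2.5,0]
    - [5,0,0,2.5,0]
    - [5,0,0,2.5,0]
    - [5,0,0,1.8,0]
    - [5,0,0,0.7,0]
    - [5,0,0,0,0]
    - [5,0,0,0,0]

```text
time: 4.75
ee_pos: [0.4508, 0.0074, 0.0589]
orientation: [0.0, 0.262, 0.965, 0.0]
force: [0.2, -1.2, 0.5]
finger_gap: 0.05
gripper_force: 0.0
```

Run:
```python
from h import *
st()
c,W=cam("side"); f=c["frame"]; a=cv2.resize(f[140:290,150:350],None,fx=4,fy=4,interpolation=cv2.INTER_CUBIC); save("s1",a)
```

```text
t 4.75 fence xy mm [-168.5 -116.8] z 0.0589 yaw 149.64 F fence [ 0.8 -0.9] 0.5 gap 0.05 q [-0.15  0.38 -0.69  0.5   0.    0.38]
```

View pics/s1.png

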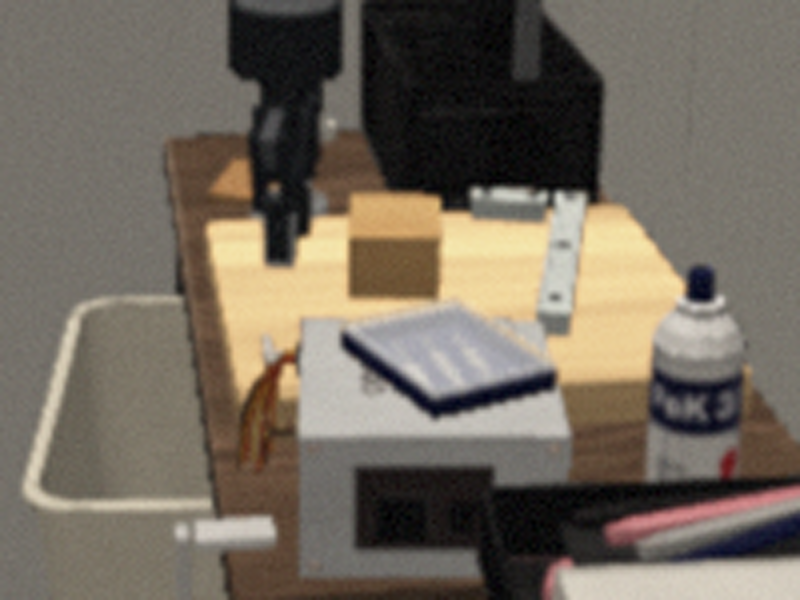

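The fingers stand low and level on the robot side of the block, at about (285,240) in the crop, with the block at (395,245). Next I push toward the fence, stopping about 1 cm short.

Call:
carry_out:
  motion:
    - [5,-0.6,0,0,0]
    - [5,-0.6,0,0,0]
    - [5,-0.6,0,0,0]
    - [5,-0.6,0,0,0]
    - [5,-0.6,0,0,0]
    - [5,-0.6,0,0,0]
    - [5,-0.6,0,0,0]
    - [5,-0.6,0,0,0]
    - [5,-0.6,0,0,0]
    - [5,-0.6,0,0,0]
    - [5,-0.6,0,0,0]
    - [5,-0.6,0,0,0]
    - [5,-0.6,0,0,0]
    - [5,-0.4,0,0,0]
    - [5,-0.2,0,0,0]
    - [5,0,0,0,0]

```text
time: 6.4
ee_pos: [0.5232, -0.0352, 0.0583]
orientation: [0.0, 0.262, 0.965, -0.0]
force: [-0.3, 0.3, -0.3]
finger_gap: 0.05
gripper_force: 0.0
```

```bash
cat >> h.py <<'E'
def block():
    c,W=cam("top"); z=W[...,2]; hsv=cv2.cvtColor(c["frame"],cv2.COLOR_RGB2HSV)
    m=(z>.060)&(z<.085)&(hsv[...,1]>90)&(hsv[...,2]>90); m[:, :205]=0; m[:,355:]=0; m[:115]=0
    n,l,sx,_=cv2.connectedComponentsWithStats(m.astype(np.uint8)); i=1+np.argmax(sx[1:,4])
    k=cv2.findContours((l==i).astype(np.uint8),cv2.RETR_EXTERNAL,cv2.CHAIN_APPROX_NONE)[0][0]
    P=(plane(c,k[:,0],.074)[:,:2]-O)@R.T*1000
    r=cv2.minAreaRect(P.astype(np.float32)); print("block fence",np.round(r[0],1),np.round(r[1],1),round(r[2],1),"min",P.min(0).round(1),"max",P.max(0).round(1),"px",sx[i,4])
    return c,W
E
python3 - <<'E'
from h import *
st(); c,W=block()
save("t2",cv2.resize(c["frame"][110:260,205:355],None,fx=4,fy=4,interpolation=cv2.INTER_CUBIC))
E
```

```text
t 6.4 fence xy mm [ -84.5 -116.7] z 0.0583 yaw 149.67 F fence [-0.4  0.1] -0.3 gap 0.05 q [-0.21  0.49 -0.5   0.58 -0.    0.32]
block fence [-130.  -321.8] [11.2  9.1] 86.5 min [-134.8 -327.2] max [-125.7 -315.9] px 16
```

View pics/t2.png

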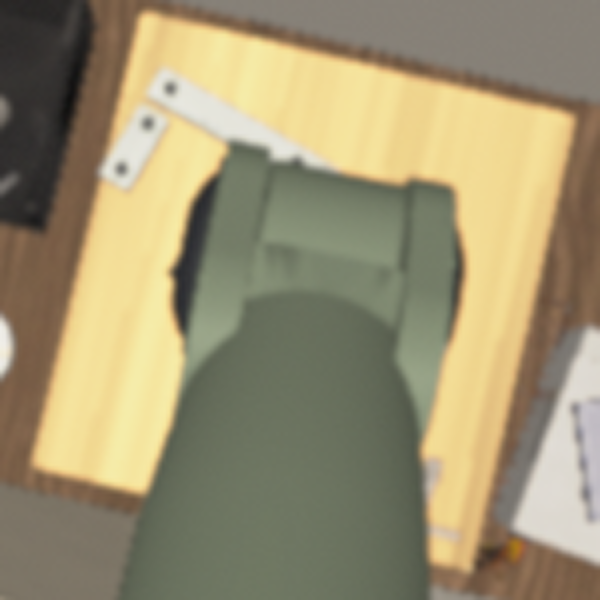

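The arm hides the block from above, so I'll go by force from here and push on slowly.

Call:
carry_out:
  motion:
    - [5,-0.2,0,0,0]
    - [5,-0.2,0,0,0]
    - [5,-0.2,0,0,0]
    - [5,-0.2,0,0,0]
    - [5,-0.1,0,0,0]
    - [5,-0.1,0,0,0]
    - [5,0,0,0,0]

```text
time: 7.15
ee_pos: [0.5316, -0.0401, 0.0583]
orientation: [0.0, 0.262, 0.965, -0.0]
force: [0.1, 0.8, 0.4]
finger_gap: 0.0503
gripper_force: 0.2
```

Call:
carry_out:
  motion:
    - [5,-0.1,0,0,0]
    - [5,-0.1,0,0,0]
    - [5,0,0,0,0]

```text
time: 7.45
ee_pos: [0.5334, -0.0412, 0.0583]
orientation: [0.0, 0.262, 0.965, -0.0]
force: [-0.3, 0.4, -1.0]
finger_gap: 0.0501
gripper_force: 0.1
```

Call:
carry_out:
  motion:
    - [5,-0.1,0,0,0]
    - [5,0,0,0,0]

```text
time: 7.65
ee_pos: [0.5342, -0.0416, 0.0583]
orientation: [0.0, 0.262, 0.965, -0.0]
force: [-0.4, 0.9, 0.5]
finger_gap: 0.0499
gripper_force: 0.3
```

Run:
```python
from h import *
st()
c,W=cam("side"); f=c["frame"]; a=cv2.resize(f[150:250,200:320],None,fx=6,fy=6,interpolation=cv2.INTER_CUBIC); save("s2",a)
```

```text
t 7.65 fence xy mm [ -71.7 -116.7] z 0.0583 yaw 149.67 F fence [-0.8  0.6] 0.5 gap 0.0499 q [-0.22  0.51 -0.47  0.6  -0.    0.31]
```

View pics/s2.png

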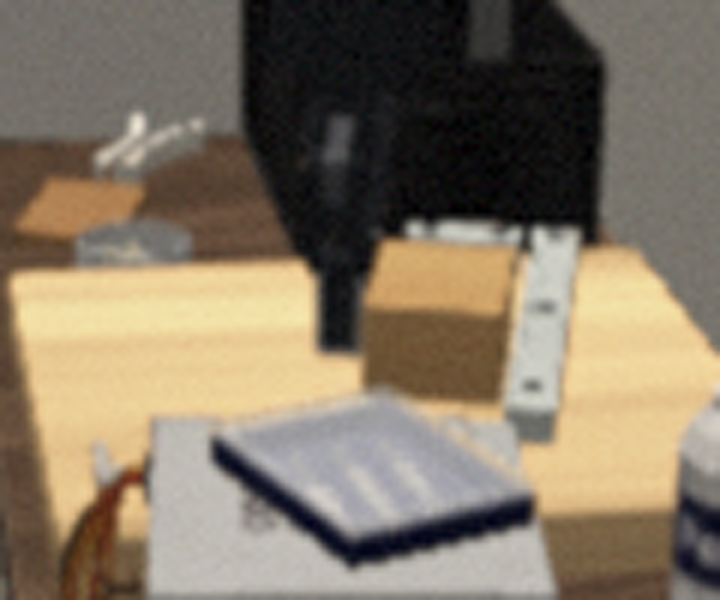

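The block is almost at the fence: a thin strip of board shows at (515,320), and the fingers are in contact at (350,310). I'll carry on until the force rises.

Call:
carry_out:
  motion:
    - [5,-0.1,0,0,0]
    - [5,-0.1,0,0,0]
    - [5,0,0,0,0]

```text
time: 8.0
ee_pos: [0.536, -0.0427, 0.0583]
orientation: [0.0, 0.262, 0.965, -0.0]
force: [-1.3, 0.2, -0.5]
finger_gap: 0.05
gripper_force: 0.1
```

Call:
carry_out:
  motion:
    - [5,-0.1,0,0,0]
    - [5,0,0,0,0]

```text
time: 8.2
ee_pos: [0.5367, -0.0431, 0.0583]
orientation: [0.0, 0.262, 0.965, -0.0]
force: [0.2, 0.4, 0.7]
finger_gap: 0.0501
gripper_force: 0.3
```

Call:
carry_out:
  motion:
    - [5,-0.1,0,0,0]
    - [5,0,0,0,0]

```text
time: 8.4
ee_pos: [0.5371, -0.0433, 0.0582]
orientation: [-0.0, 0.262, 0.965, 0.0]
force: [-2.0, 1.9, 1.9]
finger_gap: 0.0499
gripper_force: 1.2
```

Call:
carry_out:
  motion:
    - [5,-0.1,0,0,0]
    - [5,0,0,0,0]
    - [5,0,0,0,0]

```text
time: 8.7
ee_pos: [0.5371, -0.0434, 0.0581]
orientation: [-0.001, 0.262, 0.965, 0.0]
force: [-4.0, 2.7, 3.3]
finger_gap: 0.0502
gripper_force: 2.6
```

Contact is firm at about 5 N. Now I back off, lift, move to the right end and turn by 90 degrees.

Call:
carry_out:
  motion:
    - [5,0.5,0,0,0]
    - [5,1,0,0,0]
    - [5,1,0,0,0]
    - [5,0.5,0,-1.5,0]
    - [5,0,0,-2.5,0]
    - [5,0,0,-2.5,0]
    - [3,0,-1,-1.5,0]
    - [1.4,-0.5,-2,0,0]
    - [1.4,-1.5,-2,0,0]
    - [1.4,-2,-2,0,0]
    - [1.4,-1.5,-0.9,0,0]
    - [1.4,-1.0,0,0,8.5]
    - [1.4,0,0,0,8.5]
    - [1.4,0,0,0,8.5]
    - [1.4,0,0,0,8.5]
    - [1.4,0,0,0,8.5]
    - [1.4,0,0,0,8.5]
    - [1.4,0,0,0,8.5]
    - [1.4,0,0,0,8.5]
    - [1.4,0,0,0,8.5]

```text
time: 10.7
ee_pos: [0.5287, -0.1298, 0.1396]
orientation: [0.001, 0.805, 0.594, 0.0]
force: [0.7, 0.6, 0.4]
finger_gap: 0.014
gripper_force: 0.0
```

Call:
carry_out:
  motion:
    - [1.4,0,0,0,8.5]
    - [1.4,0,0,0,5]
    - [1.4,0,0,0,0]
    - [1.4,0,0,0,0]

```text
time: 11.1
ee_pos: [0.5287, -0.1299, 0.1391]
orientation: [0.0, 0.867, 0.498, 0.0]
force: [-0.6, -0.6, 0.2]
finger_gap: 0.0139
gripper_force: 0.0
```

Run:
```python
from h import *
st(); 
try: block()
except Exception as e: print(e)
c,W=cam("side"); f=c["frame"]; a=cv2.resize(f[150:250,200:320],None,fx=6,fy=6,interpolation=cv2.INTER_CUBIC); save("s3",a)
z=W[...,2]; m=(z>.068)&(z<.08); m[:,:240]=0; m[:180]=0; m[230:]=0; m[:,310:]=0
P=((W[m][:,:2]-O)@R.T*1000); P=P[(abs(P[:,0]+30)<70)]; print("side top pts",len(P),np.percentile(P,[1,50,99],axis=0).round(1).tolist())
```

```text
t 11.1 fence xy mm [ -31.7 -195.5] z 0.1391 yaw 59.79 F fence [-0.2 -0.9] 0.2 gap 0.0139 q [-0.38  0.41 -0.36  0.79 -0.    1.72]
block fence [ -29.9 -117.1] [59.8 81.8] 0.3 min [ -59.7 -158.1] max [  0.1 -76.3] px 759
side top pts 299 [[-55.8, -161.9], [-26.8, -128.4], [2.7, -78.0]]
```

View pics/s3.png

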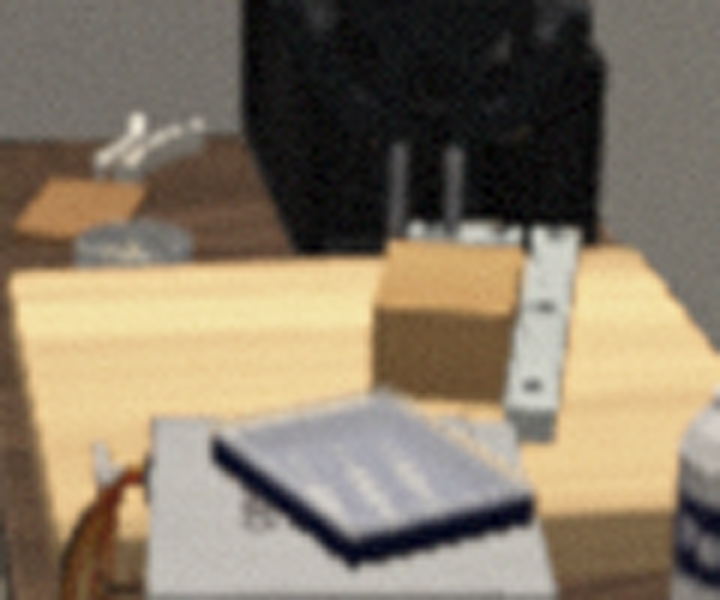

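The block now lies square against the fence: it measures (-29.9, -117.1) mm in the fence frame at 0.3°, and in the picture its edge meets the fence at (520,320). Next I descend behind its right end and push left.

Call:
carry_out:
  motion:
    - [1.4,0,0,1,0.3]
    - [1.4,0,0,2,0]
    - [1.4,0,0,2,0]
    - [1.4,0,0,2,0]
    - [1.4,0,0,1,0]
    - [1.4,0,0,0,0]
    - [1.4,0.6,0,0,0]
    - [1.4,0.6,0,0,0]
    - [1.4,0.6,0,0,0]
    - [1.4,0.6,0,0,0]
    - [1.4,0.6,0,0,0]
    - [1.4,0,0,0,0]

```text
time: 12.4
ee_pos: [0.5445, -0.1033, 0.0585]
orientation: [0.0, 0.868, 0.496, 0.0]
force: [-1.1, -0.6, 0.2]
finger_gap: 0.014
gripper_force: 0.0
```

Call:
carry_out:
  motion:
    - [1.4,0.3,0,0,0]
    - [1.4,0.6,0,0,0]
    - [1.4,0.6,0,0,0]
    - [1.4,0.6,0,0,0]
    - [1.4,0.6,0,0,0]
    - [1.4,0.6,0,0,0]
    - [1.4,0.6,0,0,0]
    - [1.4,0.6,0,0,0]
    - [1.4,0.6,0,0,0]
    - [1.4,0.6,0,0,0]
    - [1.4,0.4,0,0,0]
    - [1.4,0.2,0,0,0]
    - [1.4,0,0,0,0]

```text
time: 13.7
ee_pos: [0.5762, -0.0494, 0.0582]
orientation: [-0.0, 0.869, 0.495, 0.0]
force: [0.2, -0.3, 0.2]
finger_gap: 0.0139
gripper_force: 0.0
```

```bash
python3 -c "
from h import *
st();block()"
```

```text
t 13.7 fence xy mm [ -31.6 -102. ] z 0.0582 yaw 59.4 F fence [ 0.3 -0.1] 0.2 gap 0.0139 q [-0.21  0.57 -0.35  0.65  0.    1.89]
block fence [-29.5 -34.2] [59.9 50.5] 0.6 min [-59.5 -59.8] max [ 0.3 -9. ] px 307
```

Call:
carry_out:
  motion:
    - [1.4,0.2,0,0,0]
    - [1.4,0.2,0,0,0]
    - [1.4,0.1,0,0,0]
    - [1.4,0.1,0,0,0]
    - [1.4,0.1,0,0,0]
    - [1.4,0,0,0,0]

```text
time: 14.35
ee_pos: [0.5797, -0.0437, 0.0583]
orientation: [-0.0, 0.869, 0.495, 0.0]
force: [0.3, -0.2, 0.2]
finger_gap: 0.0142
gripper_force: 0.1
```

Call:
carry_out:
  motion:
    - [1.4,0.1,0,0,0]
    - [1.4,0,0,0,0]

```text
time: 14.55
ee_pos: [0.5801, -0.0429, 0.0583]
orientation: [-0.0, 0.869, 0.495, 0.0]
force: [-0.5, -0.5, 0.2]
finger_gap: 0.0137
gripper_force: 0.2
```

Call:
carry_out:
  motion:
    - [1.4,0.1,0,0,0]
    - [1.4,0,0,0,0]

```text
time: 14.75
ee_pos: [0.5806, -0.042, 0.0583]
orientation: [-0.0, 0.869, 0.495, 0.0]
force: [-0.1, 0.2, -0.2]
finger_gap: 0.0138
gripper_force: 0.2
```

Call:
carry_out:
  motion:
    - [1.4,0.1,0,0,0]
    - [1.4,0,0,0,0]

```text
time: 14.95
ee_pos: [0.5812, -0.0412, 0.0583]
orientation: [-0.0, 0.869, 0.495, 0.0]
force: [-0.1, 0.9, 0.8]
finger_gap: 0.014
gripper_force: 0.3
```

Call:
carry_out:
  motion:
    - [1.4,0.1,0,0,0]
    - [1.4,0,0,0,0]

```text
time: 15.15
ee_pos: [0.5817, -0.0403, 0.0583]
orientation: [-0.0, 0.869, 0.495, 0.0]
force: [-0.2, -0.6, -0.1]
finger_gap: 0.0141
gripper_force: 0.3
```

Call:
carry_out:
  motion:
    - [1.4,0.1,0,0,0]
    - [1.4,0,0,0,0]

```text
time: 15.35
ee_pos: [0.5822, -0.0394, 0.0583]
orientation: [-0.0, 0.869, 0.495, 0.0]
force: [-0.4, 0.2, 0.2]
finger_gap: 0.0138
gripper_force: 0.3
```

Call:
carry_out:
  motion:
    - [1.4,0.1,0,0,0]
    - [1.4,0,0,0,0]

```text
time: 15.55
ee_pos: [0.5827, -0.0388, 0.0583]
orientation: [0.0, 0.869, 0.495, -0.0]
force: [-0.1, -1.6, 1.1]
finger_gap: 0.0138
gripper_force: 0.8
```

Contact is beginning, so one more push of the same size.

Call:
carry_out:
  motion:
    - [1.4,0.1,0,0,0]
    - [1.4,0.1,0,0,0]
    - [1.4,0,0,0,0]
    - [1.4,0,0,0,0]

```text
time: 15.95
ee_pos: [0.5827, -0.0387, 0.0583]
orientation: [0.001, 0.869, 0.495, -0.002]
force: [-4.3, -6.9, 2.7]
finger_gap: 0.0139
gripper_force: 4.0
```

```bash
python3 -c "
from h import *
st();block()"
```

```text
t 15.95 fence xy mm [-31.4 -89.6] z 0.0583 yaw 59.31 F fence [-0.2 -8.2] 2.7 gap 0.0139 q [-0.19  0.58 -0.33  0.66 -0.    1.92]
block fence [-29.6 -17.6] [60.2 40.1] 1.0 min [-59.5 -38.1] max [0.2 2.9] px 205
```

Call:
carry_out:
  motion:
    - [1.4,-0.5,0,0,0]
    - [1.4,-1,0,0,0]
    - [1.4,-1.5,0,0,0]
    - [1.4,-1,0,-2,0]
    - [1.4,-1,0,-2.5,0]
    - [1.4,-1.5,0,-2.5,0]
    - [1.4,-2,0,-1,0]
    - [1.4,-1.5,0,0,0]
    - [1.4,-0.5,0,0,0]
    - [1.4,0,0,0,0]

```text
time: 17.0
ee_pos: [0.5291, -0.1278, 0.1374]
orientation: [-0.001, 0.869, 0.495, -0.0]
force: [-0.1, 1.3, -0.3]
finger_gap: 0.0139
gripper_force: 0.0
```

Run:
```python
from h import *
st(); c,W=block()
save("t4",cv2.resize(c["frame"][110:230,215:335],None,fx=5,fy=5,interpolation=cv2.INTER_CUBIC))
```

```text
t 17.0 fence xy mm [ -32.3 -193.5] z 0.1374 yaw 59.28 F fence [-0.8  1.1] -0.3 gap 0.0139 q [-0.37  0.42 -0.36  0.79  0.    1.73]
block fence [-29.5 -37.8] [81.5 59.6] 89.9 min [-59.4 -78.6] max [0.3 2.9] px 755
```

View pics/t4.png

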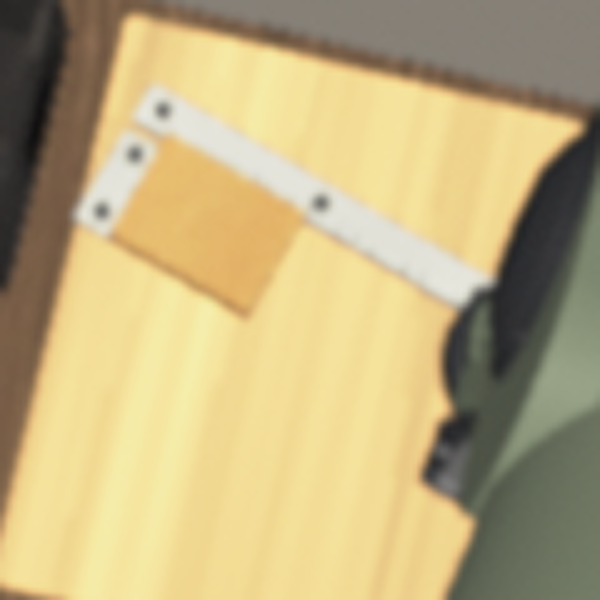

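From above the block sits in the corner, its edges meeting the fence along (160,135)–(305,215) and the end stop along (160,135)–(115,235), at 0.1° from the fence frame. There's time for a light final press against the fence, to be sure it's flush.

Call:
carry_out:
  motion:
    - [4,0,-1,0,0]
    - [4,1,-2,0,0]
    - [4,2,-2,0,0]
    - [4,3,-1.5,0,0]
    - [4,3,-0.5,0,0]
    - [4,3,0,0,0]
    - [4,2,0,0,0]
    - [4,1.3,0,0,-8.5]
    - [4,0,0,0,-8.5]
    - [4,0,0,0,-8.5]
    - [4,0,0,0,-8.5]
    - [4,0,0,0,-8.5]
    - [4,0,0,0,-8.5]
    - [4,0,0,0,-8.5]
    - [4,0,0,0,-8.5]
    - [4,0,0,0,-8.5]
    - [4,0,0,0,-8.5]
    - [4,0,0,0,-5.2]
    - [4,0,0,0,0]

```text
time: 18.95
ee_pos: [0.547, 0.0409, 0.1377]
orientation: [-0.001, 0.262, 0.965, -0.0]
force: [0.6, 0.2, 0.0]
finger_gap: 0.0398
gripper_force: 0.0
```

```bash
python3 -c "
from h import *
st()"
```

```text
t 18.95 fence xy mm [-102.6  -39.1] z 0.1377 yaw 149.63 F fence [0.4 0.5] 0.0 gap 0.0398 q [-0.06  0.42 -0.35  0.8   0.    0.47]
```

Descend, then approach to just short of contact, which is expected at x ≈ -68.3.

Call:
carry_out:
  motion:
    - [4,0,0,1,0]
    - [4,0,0,2,0]
    - [4,0,0,2,0]
    - [4,0,0,2,0]
    - [4,0,0,1,0]
    - [4,0,0,0,0]
    - [4,-0.5,0,0,0]
    - [4,-0.8,0,0,0]
    - [4,-0.8,0,0,0]
    - [4,-0.5,0,0,0]
    - [4,-0.3,0,0,0]
    - [4,-0.2,0,0,0]
    - [4,-0.1,0,0,0]
    - [4,-0.1,0,0,0]
    - [4,0,0,0,0]

```text
time: 20.45
ee_pos: [0.5763, 0.0233, 0.0583]
orientation: [-0.0, 0.262, 0.965, -0.0]
force: [0.7, -0.2, -0.4]
finger_gap: 0.0401
gripper_force: 0.0
```

Call:
carry_out:
  motion:
    - [4,-0.1,0,0,0]
    - [4,-0.1,0,0,0]
    - [4,0,0,0,0]

```text
time: 20.75
ee_pos: [0.5764, 0.0231, 0.0581]
orientation: [-0.002, 0.262, 0.965, 0.0]
force: [-4.9, 2.8, 3.9]
finger_gap: 0.0403
gripper_force: 2.7
```

```bash
python3 -c "
from h import *
st()"
```

```text
t 20.75 fence xy mm [-68.2 -39.5] z 0.0581 yaw 149.59 F fence [-5.6 -0.1] 3.9 gap 0.0403 q [-0.09  0.57 -0.35  0.66  0.    0.44]
```

It met firm contact at once, at x = -68.2 mm, so the block is flush. Now I retreat and lift clear.

Call:
carry_out:
  motion:
    - [4,0.3,0,0,0]
    - [4,0.8,0,0,0]
    - [4,1.5,0,0,0]
    - [4,1.5,0,-1.5,0]
    - [4,1,0,-3,0]
    - [4,0,-1,-4,0]
    - [4,0,-3,-4,0]
    - [4,0,-4,-2,0]
    - [4,0,-4,0,0]
    - [4,0,-4,0,0]
    - [4,0,-3,0,0]
    - [4,0,-1,0,0]
    - [4,0,0,0,0]
    - [4,0,0,0,0]

```text
time: 22.15
ee_pos: [0.4332, -0.1238, 0.2033]
orientation: [0.0, 0.262, 0.965, 0.0]
force: [-0.4, -0.0, -0.4]
finger_gap: 0.0397
gripper_force: 0.0
```

Run:
```python
from h import *
st(); c,W=block()
save("t5",cv2.resize(c["frame"][80:280,95:415],None,fx=2.5,fy=2.5,interpolation=cv2.INTER_CUBIC))
```

```text
t 22.15 fence xy mm [-117.  -238.7] z 0.2033 yaw 149.59 F fence [-0.3 -0.2] -0.4 gap 0.0397 q [-0.44  0.18 -0.51  0.88  0.    0.09]
block fence [-29.6 -37.9] [59.8 81.6] 0.1 min [-59.5 -78.7] max [0.3 2.9] px 756
```

View pics/t5.png

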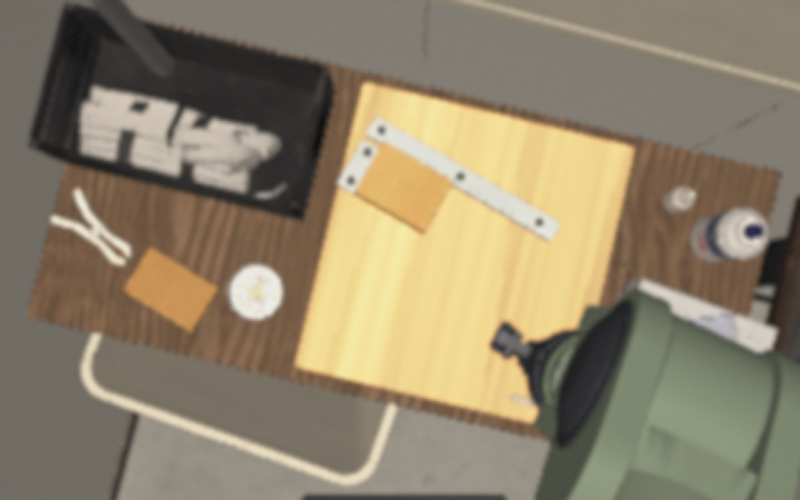

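The block is home in the corner at about (405,188), the bystanders in view are where they were, and the hand is clear and raised.

```bash
python3 -c "
from plant import arm
print(arm.finish_job())"
```

```text
the job is handed in; nothing more can be done
None
```

The block was pushed flush against the fence and fully home against the end stop, with the hand raised clear, and the job was handed in at about 22 s of the 48 s limit; no verdict was returned.

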